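# Put the tested pump away with its like in the parts drawer

### The job

The vibration pump on the bench has been tested and goes back into stock. Pull out the top drawer of the small green-fronted cabinet, set the pump down (do not drop it) flat on its yoke in the compartment that already holds a pump, beside that one, and push the drawer fully shut without slamming it. The parts already in the drawer stay in their compartments, flat or upright as they are; leave the lower drawer and the other things on the bench alone.

Things in the scene. Friction and masses are not known exactly. Their poses are not given: they have to be found in the camera images.
- parts_cabinet: bench-top parts cabinet, fixed: grey carcass, two green drawer fronts, one above the other; 200 deep (x) x 330 wide (y) x 158 high. Origin: centre of its underside. Its -x axis is the way the drawers come out, towards the front edge of the worktop; +y is left for one who faces its front. The top drawer's mouth is 70 high above its floor: parts must lie lower to go in
- drawer_top (a joint): slide of the top drawer, m: 0 shut (starts 0 to 0.010), grows as pulled out along cabinet -x, stop at 0.140; no spring, 3 N friction plus 8 N per m/s. Floor 76 above the worktop, walls 50 high; a divider (46 high, 4 thick, along x) makes two compartments, each 170 (x) x 147 (y) inside; at the stop their front 140 lie outside the carcass. Green front 12 thick, 68 to 148 above the worktop
- drawer_low (a joint): slide of the lower drawer, m, 0 shut; not needed, leave it shut
- handle (a point): middle of the top drawer's steel bow handle: a round bar 10 thick along the cabinet's y, 100 long, its middle line 35 in front of the green front and 125 above the worktop; clear gap of 30 behind the bar; moves with the drawer. The carcass top is 33 above the bar
- left_compartment (a point): centre of the floor of the top drawer's left (+y) compartment; moves with the drawer; axes as the cabinet's
- right_compartment (a point): centre of the floor of the top drawer's right (-y) compartment; moves with the drawer; axes as the cabinet's
- bench_pump: the pump to put away, before the coffee machine: black coil in a steel yoke, a nozzle at each end, 44 (x) x 127 (y, long axis) x 56 high, 0.3 to 0.6 kg. Origin: on its underside, midway between the nozzle ends. Yoke and coil are 44 wide in x, from y = -19 to +33, 46 high (terminals to 56): grasp there, across x. Nozzles 20 thick, 12 to 34 above the underside. Flat when its z axis is up
- drawer_pump: the like pump that already lies flat in one compartment of the top drawer (left or right, it varies), in the back part of it, long axis across the drawer (cabinet y), close to the rear wall; origin and size as bench_pump. About 105 mm of free floor lie in front of it
- drawer_valve: solenoid valve standing upright in the back part of the other compartment: black coil block 30 wide on a brass foot, 46 x 48 x 58 high; origin: centre of its underside
- tamper: bystander: coffee tamper with wooden handle, 58 across, 85 high; origin: centre of its underside
- pliers_combi: bystander: red-handled pliers lying flat, 53 x 167 x 12; origin: centre of its underside
- torch: bystander: grey torch lying on its side, 32 x 109 x 32; origin: centre of its underside
There are look-alikes about, which are no part of the job. What is shaped like the bench_pump but purple is not meant.

How it is judged:
By the outcome, as a careful person would: the job done as asked, in the order asked, and still so for the second after the job is handed in, with the robot touching nothing.
It also fails if it takes over 64 s, if anything falls off the work surface, if the arm or the gripper's body presses on something with over 40 N, if the wrist force passes 120 N, or if a joint passes its speed limit or range.

### The arm

A 6-joint arm with a two-finger parallel gripper is mounted at the origin on a cart in front of the work surface, level with it; the furniture and walls round the work are solid. World frame = base frame: x ahead of the robot, y to its left, z up, the work surface at z = 0. Lengths are in m, angles in rad, forces in N, time in s.
With the tool pointing down it reaches from about 0.4 to 0.825 m from the base axis. Payload 7 kg.
Tool frame: the origin (TCP) lies midway between the tips of the shut fingers; the grasp point (between the pads) lies 19 mm behind it; z points along the fingers, y is the line along which they close (so a half turn about z gives the same grasp; the last joint's range is limited). The gripper opens to 88 mm and grips with 3 to 60 N. Pads are 19 mm wide; open, the fingers measure 130 mm over their backs; the gripper's body (78 mm by 193 mm) begins 47 mm behind the grasp point.
Start: joints at [1.591, 0.359, 0.012, 0, -1.224, -0.288], TCP at [0.179, 0.651, 0.227] pointing down, gripper open.
Joint ranges: [-3.07, 3.07], [-1.43, 2.12], [-1.02, 1.25], [-3.03, 1.67], [-3.05, -0], [-3.03, 3.03]. Speed limits (rad/s): [2.39, 2.39, 3.01, 3.14, 3.14, 3.14].

### API

Orientations are given as [roll, pitch, yaw] about the fixed x, y, z axes, in that order (R = Rz(yaw) Ry(pitch) Rx(roll)).
In Python, from station import arm gives the robot as it stands.
- The arm moves only by the tool servo_tool, never from a script. Its argument "deltas" is a list of rows, each a list of 7 numbers: the closure, from -1 (fully open) to 1 (shut), then the shift along the tool's x, y, z in mm, then the turn, a rotation vector about the tool's x, y, z in degrees. In form: [[gripper, x, y, z, ax, ay, az], ...]. A call has 1 to 20 rows; each row shifts and turns the commanded pose from where the row before left it, along the tool's axes as they then stand; what a row does not reach is not made up. A row lasts 1/12 s, in which the tool goes at most 41.7 mm and 7.16 degrees, less where a joint would pass 70% of its speed; a pose out of reach is approached as far as the arm can. A call is refused whole if a number of a shift passes 41.7 or a number of a turn 7.16, either way. A call with a gripper value outside its range is refused whole. The fingers move at their own pace and stop on an object; "squeeze" is the grip in N (left out, the last holds). Time passes only in rows, so rows that do not move let the fingers close. It gives the time, the measured TCP pose, the force, the opening and the grip force at its end, in the units of the state.
- arm.get_state(): the state, without advancing time (a new reading comes with each control period).
- arm.grab_frame(name): name is "scene" or "top" or "wrist"; returns a dict with "color" (420x560x3 uint8, red, green, blue), "K" (3x3 intrinsics, pixels), "position" and "orientation" of the camera in the world. Camera axes: x right, y down, z forward; pixel columns grow to the right and rows downward; lengths in m; the calibration is good to about 2 mm. A picture is of the moment at which its call begins. There is no depth.
- arm.job_done(): hands the job in; it is judged then, once.
Trained networks look in a picture, given as the dict that the camera call returned (one of the last four; its "shot" number tells which), for a name from the list of things; names that differ only in an ending like _2 or _b are one class to them, and where a whole thing is asked for, a point or a joint stands for the part that bears it (a point fixed in the world has none). Each returns a list of dicts, best first, with "conf" (0 to 1); they miss things now and then, are a little off and sometimes report something else, mostly with a low value. They report only what shows in the picture. A call takes as long as a camera call. They do not tell look-alikes from the thing itself.
- arm.recognise(query, picture): "at" ([x, y, z] in m, in the coordinates of the camera as it stood for that picture, good to about 4 mm: the middle of the surface that is visible of it).
The state is a dict: "t": time; "q": joint angles; "qd": joint speeds; "joint_efforts": joint torques, N m; "eef_pos": TCP position; "ee_rot": TCP orientation; "force": force on the tool from outside, world axes, zero at the start; "moment": the same for the moment, N m; "width": finger opening in m; "gripper_force": force on a finger pad.
Only numpy, scipy, OpenCV 4.12 (cv2) and the standard library are available. Lean on these libraries where they do the work, as an engineer would, in place of code of your own. Each camera call takes 0.05 s, during which the arm holds its last target. There are 200 camera calls.

## Working session

There is one attempt and no reset: what is moved stays moved. The work goes in short steps, Python scripts to look and compute and a tool call to move; the robot and the scene stay as the last step left them, time stands still between calls to the robot, and variables do not carry over. Pictures are saved under pics/ and viewed, at most 10 in all, crops included, and the job is handed in when it is done.

Besides the shell and the picture viewer there is one more tool, called after "Call:" as name(argument=value, ...) on one line, values as JSON. servo_tool: Moves the arm, as the interface text tells. Its arguments: {"type":"object","properties":{"deltas":{"type":"array","items":{"type":"array","items":{"type":"number"}}},"squeeze":{"type":"number"}},"required":["deltas"]}

```bash
mkdir -p pics; ls; cat > h.py <<'E'
import numpy as np,cv2
from scipy.spatial.transform import Rotation as R
from station import arm
def pose(f):
    o=np.array(f["orientation"],float)
    Rm=o if o.shape==(3,3) else (R.from_euler('xyz',o).as_matrix() if o.size==3 else R.from_quat(o).as_matrix())
    return Rm,np.array(f["position"])
def ray(f,u,v,z):
    Rm,p=pose(f);d=Rm@np.linalg.inv(f["K"])@[u,v,1.];return p+d*(z-p[2])/d[2]
def proj(f,P):
    Rm,p=pose(f);c=np.array(f["K"])@(Rm.T@(np.array(P)-p));return c[:2]/c[2]
def rec(f,q,n=3):
    Rm,p=pose(f)
    for r in arm.recognise(q,f)[:n]:
        w=Rm@np.array(r["at"])+p;print(q,round(r["conf"],2),w.round(3),proj(f,w).round(0))
def save(f,n): cv2.imwrite("pics/"+n,f["color"][:,:,::-1])
E
python3 - <<'E'
from h import *
s=arm.get_state();print({k:np.round(v,3) for k,v in s.items()})
fs={}
for n in ["scene","top"]:
    f=arm.grab_frame(n);fs[n]=f;print(n,f["position"],f["orientation"],f["K"])
    for q in ["bench_pump","handle","parts_cabinet","drawer_top","tamper","pliers_combi","torch"]: rec(f,q)
cv2.imwrite("pics/a.png",cv2.resize(np.hstack([fs["scene"]["color"],fs["top"]["color"]]),(800,300))[:,:,::-1])
save(fs["scene"],"s.png");save(fs["top"],"t.png")
E
```

```text
pics
{'t': np.float64(0.0), 'q': array([ 1.591,  0.359,  0.011, -0.   , -1.224, -0.288]), 'qd': array([ 0.   , -0.   ,  0.   , -0.   , -0.   , -0.001]), 'joint_efforts': array([ 1.0000e-03, -5.8272e+01,  2.9305e+01,  6.9970e+00,  7.0000e-03,
       -0.0000e+00]), 'eef_pos': array([0.178, 0.65 , 0.226]), 'ee_rot': array([ 3.14 , -0.   , -0.268]), 'force': array([-0.305,  0.75 , -0.283]), 'moment': array([-0.004,  0.008, -0.015]), 'gripper_force': np.float64(0.0), 'width': np.float64(0.088)}
scene [1.6582909  0.65874858 0.882306  ] [-2.13337939 -0.01992737  2.05338754] [[403.60593701   0.         278.71969721]
 [  0.         403.60593701 205.4870726 ]
 [  0.           0.           1.        ]]
bench_pump 0.54 [ 0.348 -0.363  0.029] [210. 171.]
bench_pump 0.47 [ 0.517 -0.096  0.032] [240. 203.]
handle 0.71 [0.566 0.182 0.133] [299. 206.]
parts_cabinet 0.9 [0.691 0.327 0.143] [324. 234.]
drawer_top 0.73 [ 0.419 -0.245  0.022] [222. 186.]
drawer_top 0.59 [0.565 0.184 0.129] [299. 207.]
tamper 0.45 [ 0.418 -0.246  0.023] [222. 185.]
tamper 0.32 [0.561 0.177 0.13 ] [298. 205.]
torch 0.45 [0.436 0.499 0.022] [393. 239.]
top [-0.59135027 -0.383925    1.62211328] [-2.47134557 -0.01369049 -1.16780193] [[539.08104739   0.         280.09395225]
 [  0.         539.08104739 205.09811333]
 [  0.           0.           1.        ]]
bench_pump 0.94 [ 0.334 -0.375  0.03 ] [381. 303.]
bench_pump 0.78 [ 0.489 -0.114  0.031] [323. 241.]
bench_pump 0.55 [ 0.734 -0.01   0.025] [320. 185.]
handle 0.81 [0.547 0.221 0.114] [244. 186.]
parts_cabinet 0.86 [0.583 0.282 0.154] [233. 167.]
drawer_top 0.86 [0.55  0.22  0.113] [245. 186.]
drawer_top 0.72 [ 0.489 -0.112  0.03 ] [322. 241.]
drawer_top 0.48 [0.586 0.28  0.153] [234. 167.]
tamper 0.51 [ 0.395 -0.259  0.017] [353. 278.]
pliers_combi 0.61 [0.328 0.408 0.004] [174. 231.]
torch 0.45 [0.436 0.485 0.02 ] [170. 201.]
torch 0.39 [0.584 0.279 0.155] [234. 167.]
```

View pics/t.png

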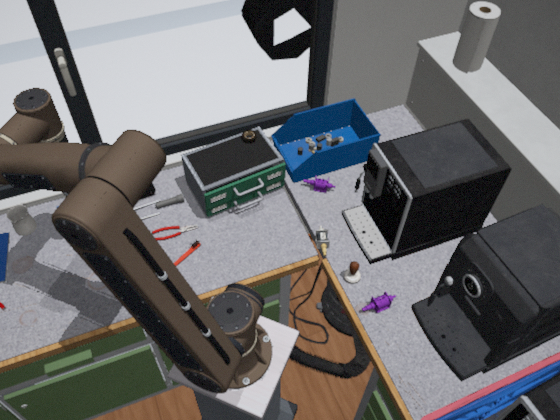

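View pics/s.png

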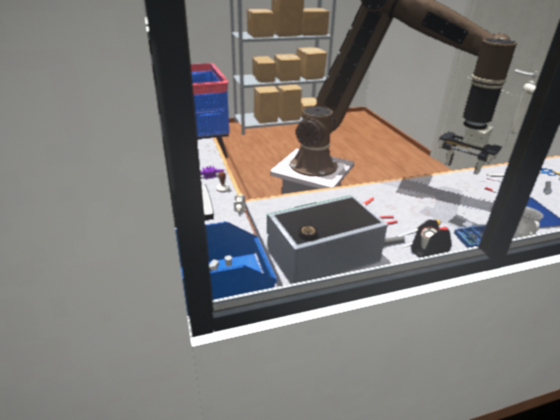

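Candidates: purple pumps at top (320,185) and (381,303), which are look-alikes, and a black/steel one at (323,241) in front of the coffee machine. I choose the last and check it in a close crop, with the cabinet beside it.

```bash
python3 - <<'E'
from h import *
f=arm.grab_frame("top");c=f["color"]
a=cv2.resize(c[205:285,280:370],(450,400),interpolation=cv2.INTER_CUBIC)
b=cv2.resize(c[125:225,175:295],(480,400),interpolation=cv2.INTER_CUBIC)
im=np.hstack([a[:,:310],b])
cv2.imwrite("pics/crop.png",im[:,:,::-1]);print(im.shape)
E
```

```text
(400, 790, 3)
```

View pics/crop.png

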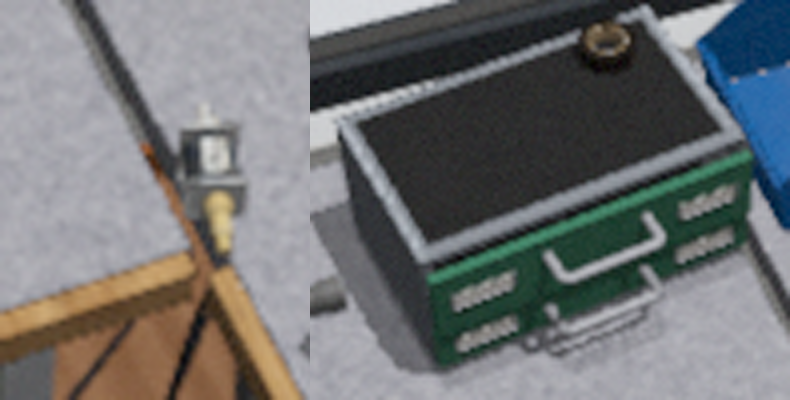

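```bash
python3 - <<'E'
from h import *
f=arm.grab_frame("top")
for n,u,v,z in [("FL",203.75,190.5,.158),("BL",182.5,156.25,.158),("BR",258.75,127,.158),("FR",282.5,160.5,.158),("gL",206.2,192.5,.148),("gR",284.5,163,.148),("hL",236.2,194.5,.125),("hR",262.5,186.25,.125),("noz",321,226,.023),("brass",325,254,.023),("y1",316.5,230.5,.046),("y2",327.5,230,.046),("y3",328.5,242,.046),("y4",316.5,241.5,.046)]:
    print(n,ray(f,u,v,z).round(3))
# cabinet fit
pts=np.array([ray(f,u,v,.158)[:2] for u,v in [(203.75,190.5),(182.5,156.25),(258.75,127),(282.5,160.5)]])
m=np.array([[-.1,.165],[.1,.165],[.1,-.165],[-.1,-.165]])
a=pts-pts.mean(0);b=m-m.mean(0)
th=np.arctan2((b[:,0]*a[:,1]-b[:,1]*a[:,0]).sum(),(b*a).sum())
Rm=np.array([[np.cos(th),-np.sin(th)],[np.sin(th),np.cos(th)]])
print("cab",pts.mean(0),np.degrees(th),"res",(a-b@Rm.T).round(3).tolist())
print("handle pred",pts.mean(0)+Rm@[-.1-.012-.035,0])
for k in range(2):rec(f,"handle");rec(f,"bench_pump")
E
```

```text
FL [0.436 0.326 0.158]
BL [0.551 0.476 0.158]
BR [0.809 0.282 0.158]
FR [0.682 0.127 0.158]
gL [0.439 0.318 0.148]
gR [0.682 0.119 0.148]
hL [0.49  0.226 0.125]
hR [0.563 0.156 0.125]
noz [ 0.554 -0.083  0.023]
brass [ 0.444 -0.139  0.023]
y1 [ 0.512 -0.08   0.046]
y2 [ 0.53  -0.115  0.046]
y3 [ 0.482 -0.136  0.046]
y4 [ 0.467 -0.097  0.046]
cab [0.61974322 0.30290628] 51.93183123940177 res [[0.008, -0.0], [-0.0, -0.007], [-0.002, 0.002], [-0.006, 0.005]]
handle pred [0.52910322 0.18717646]
handle 0.66 [0.544 0.22  0.117] [244. 186.]
bench_pump 0.85 [ 0.488 -0.112  0.03 ] [322. 241.]
bench_pump 0.55 [ 0.734 -0.013  0.024] [320. 186.]
handle 0.66 [0.544 0.22  0.117] [244. 186.]
bench_pump 0.85 [ 0.488 -0.112  0.03 ] [322. 241.]
bench_pump 0.55 [ 0.734 -0.013  0.024] [320. 186.]
```

The black/steel pump at top (323,241) is the bench pump: silver yoke, brass nozzle towards the robot. The cabinet's green front faces the robot, with its yaw at about 52° and its top handle around (250,190). I'll move over the handle and look with the wrist camera.

Call:
servo_tool(deltas=[[-1,27,25.5,-2,0,0,0],[-1,27,25.5,-2,0,0,0],[-1,27,25.5,-2,0,0,0],[-1,27,25.5,-2,0,0,0],[-1,27,25.5,-2,0,0,0],[-1,27,25.5,-2,0,0,0],[-1,27,25.5,-2,0,0,0],[-1,27,25.5,-2,0,0,0],[-1,27,25.5,-2,0,0,0],[-1,27,25.5,-2,0,0,0],[-1,27,25.5,-2,0,0,0],[-1,27,25.5,-2,0,0,0],[-1,27,25.5,-2,0,0,0],[-1,27,25.5,-2,0,0,0],[-1,27,25.5,-2,0,0,0],[-1,27,25.5,-2,0,0,0]])

```text
t: 2.43
eef_pos: [0.4879, 0.1414, 0.2591]
ee_rot: [-3.141, -0.001, -0.267]
force: [-0.3, 0.4, -0.0]
width: 0.0876
gripper_force: 0.0
```

Call:
servo_tool(deltas=[[1,0,0,0,0,0,7],[1,0,0,0,0,0,7],[1,0,0,0,0,0,7],[1,0,0,0,0,0,7],[1,0,0,0,0,0,7],[1,0,0,0,0,0,7],[1,0,0,0,0,0,7],[1,0,0,0,0,0,7],[1,0,0,0,0,0,7],[1,0,0,0,0,0,7],[1,0,0,0,0,0,7],[1,0,0,0,0,0,7],[1,0,0,0,0,0,7],[1,0,0,0,0,0,7],[1,0,0,0,0,0,7],[1,0,0,0,0,0,7],[1,0,0,0,0,0,0.7],[1,0,0,0,0,0,0]])

```text
t: 3.93
eef_pos: [0.4873, 0.1431, 0.2587]
ee_rot: [-3.141, 0.0, -2.232]
force: [-0.3, -0.2, -0.4]
width: 0.0007
gripper_force: 0.0
```

```bash
python3 - <<'E'
from h import *
s=arm.get_state();print(s["t"],s["eef_pos"],np.degrees(s["ee_rot"]),s["q"].round(2) if hasattr(s["q"],'round') else s["q"],s["width"])
f=arm.grab_frame("wrist");save(f,"w1.png");print(f["position"],f["orientation"],f["K"][0][0])
for q in ["handle","parts_cabinet"]:rec(f,q)
E
```

```text
3.9333 [0.48726681 0.1431357  0.25867901] [-1.79994553e+02  1.31983181e-02 -1.27886937e+02] [ 0.67  0.06 -0.3   0.   -1.21 -1.33] 0.0007270901451017671
[0.44049662 0.08272988 0.41748203] [ 2.85327723e+00 -1.18059384e-03  2.48037087e+00] 349.77086036740957
handle 0.57 [0.671 0.147 0.106] [139. 306.]
parts_cabinet 0.85 [0.565 0.183 0.152] [237. 298.]
```

View pics/w1.png

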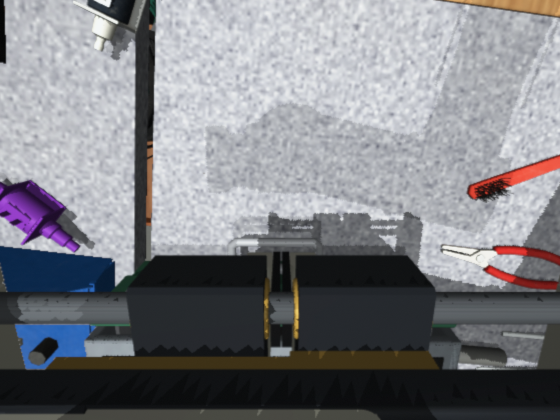

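The wrist view shows the purple look-alike at (40,215), the real pump at (105,30), and the top handle bar near (280,242), partly hidden by the gripper. I'll shift up and over the cabinet for a clear view of it.

Call:
servo_tool(deltas=[[1,-20,0,-12,0,0,0],[1,-20,0,-12,0,0,0],[1,-20,0,-12,0,0,0],[1,-20,0,-12,0,0,0],[1,-20,0,-12,0,0,0],[1,0,0,0,0,0,0],[1,0,0,0,0,0,0]])

```text
t: 4.67
eef_pos: [0.5493, 0.2226, 0.3183]
ee_rot: [3.141, -0.0, -2.233]
force: [0.2, -0.1, -0.0]
width: 0.0005
gripper_force: 0.0
```

```bash
python3 - <<'E'
from h import *
f=arm.grab_frame("wrist");save(f,"w2.png");print(f["position"])
np.savez("w2.npz",**{k:np.array(f[k]) for k in ("K","position","orientation")})
for q in ["handle","bench_pump"]:rec(f,q)
E
```

```text
[0.50258044 0.1622711  0.47710359]
handle 0.93 [0.551 0.213 0.131] [273. 181.]
bench_pump 0.91 [ 0.736 -0.008  0.035] [ 43. 115.]
bench_pump 0.35 [0.55  0.219 0.129] [278. 184.]
```

View pics/w2.png

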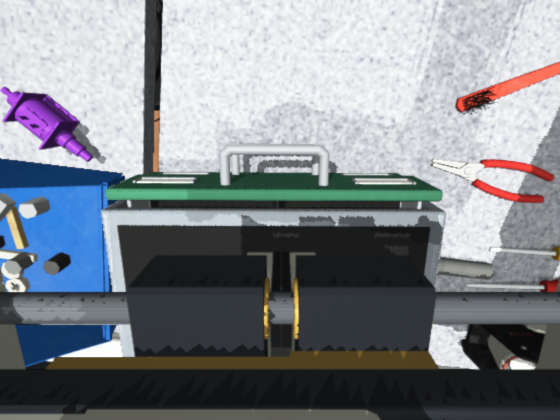

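The handle bar runs (226,149)–(324,151) and the green front's upper edge spans (108,199)–(441,200). The drawer looks a few mm open.

```bash
python3 - <<'E'
from h import *
f=dict(np.load("w2.npz"))
p=[ray(f,226,150,.125),ray(f,324,152,.125),ray(f,108,200,.148),ray(f,441,200,.148),ray(f,104,209,.158),ray(f,444,209,.158)]
for a in p:print(a.round(4))
for i in (0,2,4):
    d=p[i+1]-p[i];th=np.arctan2(d[1],d[0])-np.pi/2;m=(p[i]+p[i+1])/2
    print(np.degrees(th),np.hypot(*d[:2]),"mid",m.round(4),"in x52",m[0]*np.cos(np.radians(52))+m[1]*np.sin(np.radians(52)),-m[0]*np.sin(np.radians(52))+m[1]*np.cos(np.radians(52)))
E
```

```text
[0.5702 0.1609 0.125 ]
[0.4942 0.2226 0.125 ]
[0.6875 0.1273 0.148 ]
[0.4322 0.3262 0.148 ]
[0.6913 0.1322 0.158 ]
[0.4366 0.3307 0.158 ]
50.9183570178559 0.09790060788487076 mid [0.5322 0.1918 0.125 ] in x52 0.4787928868436816 -0.3013260930929333
52.06738399863745 0.323672422742097 mid [0.5598 0.2267 0.148 ] in x52 0.5233435522738281 -0.30155954619175795
52.0652182451072 0.3228704826085912 mid [0.5639 0.2314 0.158 ] in x52 0.5295589014573077 -0.30189492388845185
```

Call:
servo_tool(deltas=[[1,16,-6,30,0,0,0],[1,0,0,30,0,0,0],[1,0,0,30,0,0,0],[1,0,0,30,0,0,0],[1,0,0,15,0,0,0],[1,0,0,15,0,0,0],[1,0,0,15,0,0,0],[1,0,0,15,0,0,0],[1,0,0,15,0,0,0],[1,0,0,15,0,0,0],[1,0,0,3,0,0,0],[1,0,0,0,0,0,0],[1,0,0,0,0,0,0]])

```text
t: 5.9
eef_pos: [0.5439, 0.2054, 0.1062]
ee_rot: [-3.141, 0.0, -2.235]
force: [-0.8, -0.0, 0.4]
width: 0.0004
gripper_force: 0.0
```

Call:
servo_tool(deltas=[[1,4,0,0,0,0,0],[1,6,0,0,0,0,0],[1,10,0,0,0,0,0],[1,10,0,0,0,0,0],[1,10,0,0,0,0,0],[1,10,0,0,0,0,0],[1,10,0,0,0,0,0],[1,10,0,0,0,0,0],[1,10,0,0,0,0,0],[1,10,0,0,0,0,0],[1,10,0,0,0,0,0],[1,10,0,0,0,0,0],[1,10,0,0,0,0,0],[1,6,0,0,0,0,0],[1,3,0,0,0,0,0],[1,2,0,0,0,0,0],[1,2,0,0,0,0,0]])

```text
t: 7.32
eef_pos: [0.4614, 0.1008, 0.1053]
ee_rot: [3.141, -0.0, -2.235]
force: [0.5, 3.9, 0.8]
width: 0.0
gripper_force: 1.6
```

Call:
servo_tool(deltas=[[1,2,0,0,0,0,0],[1,2,0,0,0,0,0],[1,2,0,0,0,0,0],[1,0,0,0,0,0,0]])

```text
t: 7.65
eef_pos: [0.459, 0.0975, 0.1054]
ee_rot: [3.142, 0.003, -2.235]
force: [4.1, 9.5, -5.6]
width: 0.0006
gripper_force: 4.4
```

Call:
servo_tool(deltas=[[1,-5,0,0,0,0,0],[1,0,0,-15,0,0,0],[1,0,0,-20,0,0,0],[1,0,0,-30,0,0,0],[1,0,0,-30,0,0,0],[1,0,0,-30,0,0,0],[1,-25,0,-30,0,0,0],[1,-25,0,-30,0,0,0],[1,-25,0,-30,0,0,0],[1,-25,0,0,0,0,0],[1,-25,0,0,0,0,0],[1,-25,0,0,0,0,0],[1,0,0,0,0,0,0],[1,0,0,0,0,0,0]])

```text
t: 8.82
eef_pos: [0.5534, 0.2182, 0.3187]
ee_rot: [3.141, -0.005, -2.234]
force: [-0.7, -1.3, 0.0]
width: 0.0006
gripper_force: 0.0
```

```bash
python3 - <<'E'
from h import *
s=arm.get_state();print(s["eef_pos"])
f=arm.grab_frame("wrist");save(f,"w3.png");print(f["position"])
np.savez("w3.npz",**{k:np.array(f[k]) for k in ("K","position","orientation")})
for q in ["handle","drawer_pump","drawer_valve","left_compartment","right_compartment"]:rec(f,q)
E
```

```text
[0.55337849 0.21824153 0.3186852 ]
[0.50707231 0.15846105 0.47786668]
handle 0.58 [0.504 0.163 0.076] [285. 111.]
drawer_pump 0.61 [0.617 0.181 0.109] [213. 192.]
drawer_valve 0.97 [0.499 0.267 0.126] [351. 190.]
left_compartment 0.83 [0.509 0.163 0.075] [281. 113.]
right_compartment 0.72 [0.504 0.16  0.074] [283. 109.]
```

View pics/w3.png

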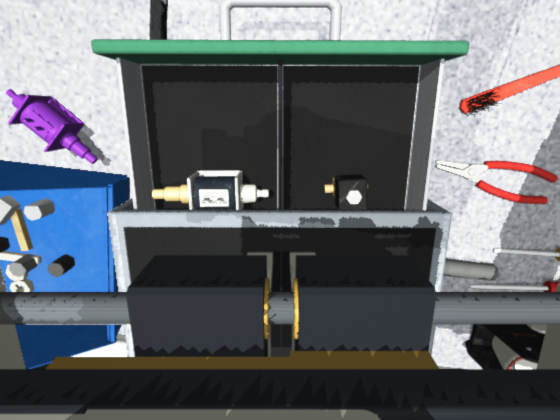

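The drawer is open. The drawer pump is in the right compartment (image left, about 152–268, 172–208) and the valve stands in the left one at (350,192). The free floor of the right compartment spans (146–276, 67–172).

```bash
python3 - <<'E'
from h import *
f=dict(np.load("w3.npz"));c,s_=np.cos(np.radians(52.07)),np.sin(np.radians(52.07))
st=lambda p:(np.round(p[0]*c+p[1]*s_,4),np.round(-p[0]*s_+p[1]*c,4))
for n,u,v,z in [("frontfloorR",147,67,.076),("frontfloorL",276,67,.076),("floorR@170",147,165,.076),("divbase",277,165,.076),("pumpfront",190,172,.122),("pumpfront2",240,172,.122),("greenback",95,53,.148),("gb2",467,53,.148),("nozR",152,193,.099),("nozL",269,193,.099),("carc",112,212,.158),("carcR",447,213,.158),("bar",232,4,.125)]:
    print(n,st(ray(f,u,v,z)))
f=arm.grab_frame("top");rec(f,"bench_pump")
E
```

```text
frontfloorR (np.float64(0.3931), np.float64(-0.4445))
frontfloorL (np.float64(0.3932), np.float64(-0.3068))
floorR@170 (np.float64(0.498), np.float64(-0.4558))
divbase (np.float64(0.4982), np.float64(-0.3062))
pumpfront (np.float64(0.4982), np.float64(-0.395))
pumpfront2 (np.float64(0.4983), np.float64(-0.3437))
greenback (np.float64(0.3895), np.float64(-0.4629))
gb2 (np.float64(0.3899), np.float64(-0.14))
nozR (np.float64(0.5257), np.float64(-0.4449))
nozL (np.float64(0.5259), np.float64(-0.315))
carc (np.float64(0.5303), np.float64(-0.4627))
carcR (np.float64(0.532), np.float64(-0.1433))
bar (np.float64(0.346), np.float64(-0.3454))
bench_pump 0.69 [ 0.331 -0.378  0.029] [381. 304.]
bench_pump 0.64 [ 0.49  -0.113  0.03 ] [323. 241.]
```

Call:
servo_tool(deltas=[[-1,20,-15.5,0,0,0,0],[-1,20,-15.5,0,0,0,0],[-1,20,-15.5,0,0,0,0],[-1,20,-15.5,0,0,0,0],[-1,20,-15.5,0,0,0,0],[-1,20,-15.5,0,0,0,0],[-1,20,-15.5,0,0,0,0],[-1,20,-15.5,0,0,0,0],[-1,20,-15.5,0,0,0,0],[-1,20,-15.5,0,0,0,0],[-1,20,-15,0,0,0,0],[-1,20,-15,0,0,0,0],[-1,0,0,10,0,0,6.25],[-1,0,0,10,0,0,6.25],[-1,0,0,10,0,0,6.25],[-1,0,0,10,0,0,6.25],[-1,0,0,0,0,0,0],[-1,0,0,0,0,0,0]])

```text
t: 10.72
eef_pos: [0.5511, -0.085, 0.2806]
ee_rot: [-3.142, -0.001, -2.668]
force: [-0.7, -0.3, -0.4]
width: 0.088
gripper_force: 0.0
```

```bash
python3 - <<'E'
from h import *
s=arm.get_state();print(s["eef_pos"],np.degrees(s["ee_rot"]),np.round(s["q"],2))
f=arm.grab_frame("wrist");save(f,"w4.png");print(f["position"])
np.savez("w4.npz",**{k:np.array(f[k]) for k in ("K","position","orientation")})
rec(f,"bench_pump")
f=arm.grab_frame("top")
for u,v,z in [(345,215,.03),(365,258,.03),(397,245,.03),(385,233,.05),(376,150,.3),(405,205,.2)]:print(u,v,z,ray(f,u,v,z).round(3))
E
```

```text
[ 0.55108618 -0.08502073  0.28062984] [-1.79999402e+02 -3.45529772e-02 -1.52854085e+02] [ 0.2   0.13 -0.16  0.   -1.27 -1.3 ]
[ 0.48325289 -0.11982099  0.4395125 ]
bench_pump 0.67 [0.738 0.002 0.04 ] [274. 331.]
bench_pump 0.56 [ 0.495 -0.108  0.036] [285. 123.]
345 215 0.03 [ 0.632 -0.149  0.03 ]
365 258 0.03 [ 0.48  -0.274  0.03 ]
397 245 0.03 [ 0.579 -0.363  0.03 ]
385 233 0.05 [ 0.597 -0.31   0.05 ]
376 150 0.3 [ 0.733 -0.195  0.3  ]
405 205 0.2 [ 0.624 -0.346  0.2  ]
```

View pics/w4.png

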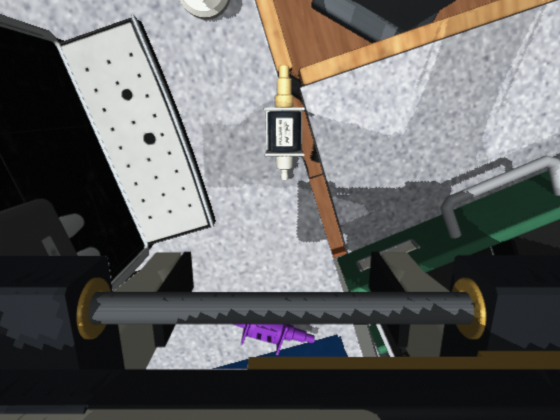

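The black/steel pump lies along image vertical: brass nozzle tip (284,66), other nozzle tip (285,180), yoke (265–303, 107–155). The tray edge is to its left at (210,225)–(135,18), which leaves enough room.

```bash
python3 - <<'E'
from h import *
f=dict(np.load("w4.npz"))
a=ray(f,284,66,.023);b=ray(f,285,180,.023);print(a,b,np.hypot(*(b-a)[:2]),np.degrees(np.arctan2(*(b-a)[[1,0]])),(a+b)/2)
P=[ray(f,u,v,z) for u,v,z in [(266,107,.046),(303,108,.046),(264,155,.046),(304,155,.046)]]
for p in P:print(p.round(4))
print(np.mean(P,0),[np.degrees(np.arctan2(*(P[i]-P[j])[[1,0]])) for i,j in ((2,0),(3,1),(0,1),(2,3))],np.hypot(*(P[0]-P[1])[:2]))
s=arm.get_state();y=s["ee_rot"][2];t=np.mean(P,0)[:2]-s["eef_pos"][:2]
print("tool dx,dy",t@[np.cos(y),np.sin(y)],t@[np.sin(y),-np.cos(y)])
E
```

```text
[ 0.44167648 -0.13655069  0.023     ] [ 0.55494703 -0.0767353   0.023     ] 0.12809410330222698 27.83743037067663 [ 0.49831176 -0.106643    0.023     ]
[ 0.4893 -0.1341  0.046 ]
[ 0.472  -0.0981  0.046 ]
[ 0.5365 -0.1131  0.046 ]
[ 0.516  -0.0732  0.046 ]
[ 0.50345187 -0.10462257  0.046     ] [np.float64(23.974210104624404), np.float64(29.447119264970567), np.float64(-64.33641860793338), np.float64(-62.8618403288183)] 0.039925556055041334
tool dx,dy 0.052034609968413054 0.004377539497505836
```

Call:
servo_tool(deltas=[[-1,25,4.5,20,0,0,0],[-1,25.5,0,20,0,0,0],[-1,0,0,30,0,0,0],[-1,0,0,30,0,0,0],[-1,0,0,30,0,0,0],[-1,0,0,30,0,0,-0.7],[-1,0,0,20,0,0,0],[-1,0,0,20,0,0,0],[-1,0,0,15,0,0,0],[-1,0,0,15,0,0,0],[-1,0,0,12,0,0,0],[-1,0,0,10,0,0,0],[-1,0,0,6,0,0,0],[-1,0,0,0,0,0,0],[-1,0,0,0,0,0,0]])

```text
t: 12.12
eef_pos: [0.5047, -0.1037, 0.0229]
ee_rot: [-3.141, 0.0, -2.658]
force: [-0.7, 0.3, 0.1]
width: 0.0877
gripper_force: 0.0
```

Call:
servo_tool(deltas=[[1,0,0,0,0,0,0],[1,0,0,0,0,0,0],[1,0,0,0,0,0,0],[1,0,0,0,0,0,0],[1,0,0,0,0,0,0],[1,0,0,0,0,0,0],[1,0,0,0,0,0,0],[1,0,0,0,0,0,0]], squeeze=25)

```text
t: 12.78
eef_pos: [0.5046, -0.1038, 0.0227]
ee_rot: [-3.141, 0.0, -2.659]
force: [0.7, -0.5, 0.6]
width: 0.0435
gripper_force: 25.0
```

Call:
servo_tool(deltas=[[1,0,0,-5,0,0,0],[1,0,0,-10,0,0,0],[1,0,0,-20,0,0,0],[1,0,0,-25,0,0,0],[1,0,0,-25,0,0,0],[1,0,0,-25,0,0,0],[1,0,0,-25,0,0,0],[1,0,0,-25,0,0,0],[1,0,0,-25,0,0,0],[1,0,0,-12,0,0,0],[1,0,0,-3,0,0,0],[1,0,0,0,0,0,0]])

```text
t: 13.78
eef_pos: [0.5043, -0.1035, 0.2236]
ee_rot: [-3.141, 0.002, -2.659]
force: [0.0, 0.1, -3.4]
width: 0.044
gripper_force: 25.0
```

Call:
servo_tool(deltas=[[1,-7.5,8,0,0,0,0],[1,-14,15,0,0,0,0],[1,-14,15,0,0,0,0],[1,-14,15,0,0,0,0],[1,-14,15,0,0,0,0],[1,-14,15,0,0,0,0],[1,-14,15,0,0,0,0],[1,-14,15,0,0,0,0],[1,-14,15,0,0,0,0],[1,-14,15,0,0,0,0],[1,-14,16,0,0,0,0],[1,-11,14,0,0,0,0],[1,0,0,0,0,0,0]])

```text
t: 14.87
eef_pos: [0.5644, 0.126, 0.2207]
ee_rot: [3.141, -0.002, -2.657]
force: [0.7, -0.5, -3.5]
width: 0.0438
gripper_force: 25.0
```

Call:
servo_tool(deltas=[[1,0,0,0,0,0,-3],[1,0,0,0,0,0,-6],[1,0,0,0,0,0,-7],[1,0,0,0,0,0,-7],[1,0,0,0,0,0,-7],[1,0,0,0,0,0,-7],[1,0,0,0,0,0,-7],[1,0,0,0,0,0,-7],[1,0,0,0,0,0,-7],[1,0,0,0,0,0,-7],[1,0,0,0,0,0,-7],[1,0,0,0,0,0,-7],[1,0,0,0,0,0,-7],[1,0,0,0,0,0,-7],[1,0,0,0,0,0,-7],[1,0,0,0,0,0,-7],[1,0,0,0,0,0,-7],[1,0,0,0,0,0,-0.4],[1,0,0,0,0,0,0]])

```text
t: 16.45
eef_pos: [0.564, 0.123, 0.2218]
ee_rot: [3.14, 0.001, -0.666]
force: [0.6, 0.1, -3.9]
width: 0.0438
gripper_force: 25.0
```

```bash
python3 - <<'E'
from h import *
s=arm.get_state();print(s["eef_pos"],np.degrees(s["ee_rot"]),s["width"],s["force"],np.round(s["q"],2))
c,s_=np.cos(np.radians(52.07)),np.sin(np.radians(52.07));p=s["eef_pos"]
print("s,t",p[0]*c+p[1]*s_,-p[0]*s_+p[1]*c)
f=arm.grab_frame("wrist");save(f,"w5.png")
E
```

```text
[0.56396317 0.12301019 0.22175184] [ 1.79922506e+02  4.17424408e-02 -3.81323163e+01] 0.04375880258609951 [ 0.56168601  0.09997647 -3.88157981] [ 0.55  0.2  -0.21 -0.   -1.15  0.35]
s,t 0.4436929976288902 -0.3692187531651378
```

View pics/w5.png

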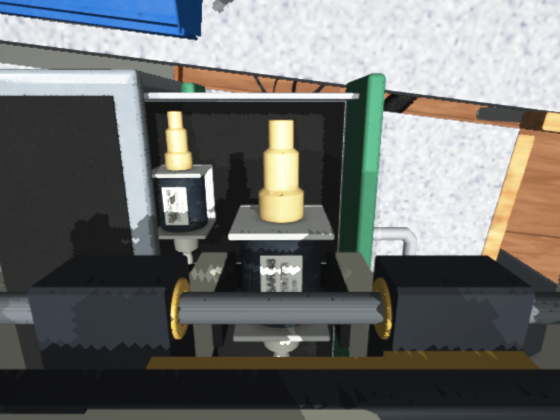

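The pump is held square over the right compartment, in front of the drawer pump at (185,195), with its brass nozzle at (281,165) on the same side. I'll lower it now.

Call:
servo_tool(deltas=[[1,0,0,10,0,0,0],[1,0,0,15,0,0,0],[1,0,0,15,0,0,0],[1,0,0,15,0,0,0],[1,0,0,15,0,0,0],[1,0,0,12,0,0,0],[1,0,0,10,0,0,0],[1,0,0,10,0,0,0],[1,0,0,7,0,0,0],[1,0,0,5,0,0,0],[1,0,0,3,0,0,0],[1,0,0,2,0,0,0],[1,0,0,0,0,0,0],[1,0,0,0,0,0,0]])

```text
t: 17.67
eef_pos: [0.5647, 0.1232, 0.104]
ee_rot: [-3.141, -0.0, -0.662]
force: [-0.2, 0.0, -3.1]
width: 0.0437
gripper_force: 25.0
```

Call:
servo_tool(deltas=[[1,0,0,2,0,0,0],[1,0,0,1.5,0,0,0],[1,0,0,1,0,0,0],[1,0,0,0.5,0,0,0],[1,0,0,0,0,0,0],[1,0,0,0,0,0,0]])

```text
t: 18.17
eef_pos: [0.5644, 0.1231, 0.0987]
ee_rot: [-3.142, -0.0, -0.662]
force: [-1.8, 1.0, -0.5]
width: 0.0436
gripper_force: 25.0
```

Call:
servo_tool(deltas=[[1,0,0,0.3,0,0,0],[-0.05,0,0,0,0,0,0],[-0.1,0,0,0,0,0,0],[-0.15,0,0,0,0,0,0],[-0.15,0,0,0,0,0,0],[-0.15,0,0,0,0,0,0]])

```text
t: 18.67
eef_pos: [0.5646, 0.1232, 0.0983]
ee_rot: [-3.141, -0.0, -0.662]
force: [0.3, 0.5, -0.2]
width: 0.0502
gripper_force: 0.0
```

Call:
servo_tool(deltas=[[-0.15,0,0,-3,0,0,0],[-0.15,0,0,-6,0,0,0],[-0.15,0,0,-10,0,0,0],[-0.15,0,0,-15,0,0,0],[-0.15,0,0,-20,0,0,0],[-0.15,0,0,-30,0,0,0],[-0.15,0,0,-30,0,0,0],[-0.15,0,0,-30,0,0,0],[1,0,0,-30,0,0,0],[1,0,0,-26,0,0,0],[1,0,0,-20,0,0,0]])

```text
t: 19.58
eef_pos: [0.5648, 0.123, 0.3225]
ee_rot: [-3.138, -0.002, -0.662]
force: [1.3, 0.8, -0.1]
width: 0.0358
gripper_force: 0.0
```

Call:
servo_tool(deltas=[[1,-5,-5,0,0,0,7],[1,0,0,0,0,0,7],[1,0,0,0,0,0,7],[1,0,0,0,0,0,7],[1,0,0,0,0,0,7],[1,0,0,0,0,0,7],[1,0,0,0,0,0,7],[1,0,0,0,0,0,7],[1,0,0,0,0,0,7],[1,0,0,0,0,0,7],[1,0,0,0,0,0,7],[1,0,0,0,0,0,7],[1,0,0,0,0,0,6],[1,-25,25,0,0,0,0],[1,-25,25,0,0,0,0],[1,-15,20,0,0,0,0],[1,0,0,0,0,0,0],[1,0,0,0,0,0,0]])

```text
t: 21.08
eef_pos: [0.5479, 0.2255, 0.3191]
ee_rot: [-3.141, 0.001, -2.231]
force: [0.0, 0.2, -0.5]
width: 0.0007
gripper_force: 0.0
```

```bash
python3 - <<'E'
from h import *
s=arm.get_state();print(s["eef_pos"],np.degrees(s["ee_rot"]),s["t"])
c,s_=np.cos(np.radians(52.07)),np.sin(np.radians(52.07));p=s["eef_pos"]
print("s,t",p[0]*c+p[1]*s_,-p[0]*s_+p[1]*c)
f=arm.grab_frame("wrist");save(f,"w6.png")
np.savez("w6.npz",**{k:np.array(f[k]) for k in ("K","position","orientation")})
E
```

```text
[0.54791648 0.22554634 0.31913572] [-1.79986331e+02  3.39262780e-02 -1.27815473e+02] 21.0833
s,t 0.5147057711855768 -0.29353293732683783
```

View pics/w6.png

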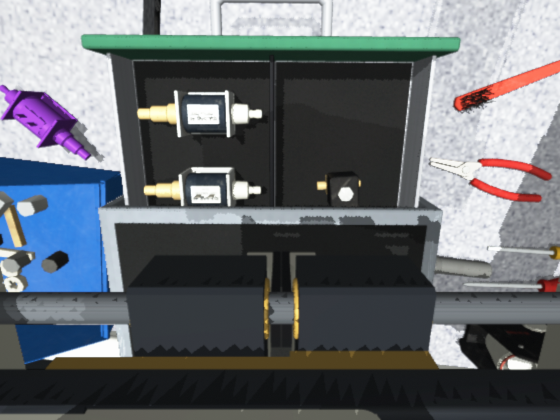

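Both pumps lie flat in the right compartment, at (205,113) and (205,190), and the valve is still upright at (345,190). Next I'll put the shut fingers behind the bar and push on the green front.

Call:
servo_tool(deltas=[[1,25,-8,0,0,0,0],[1,25,0,0,0,0,0],[1,25,0,0,0,0,0],[1,25,0,0,0,0,0],[1,25,0,0,0,0,0],[1,25,0,0,0,0,0],[1,0,0,30,0,0,0],[1,0,0,30,0,0,0],[1,0,0,30,0,0,0],[1,0,0,30,0,0,0],[1,0,0,20,0,0,0],[1,0,0,15,0,0,0],[1,0,0,15,0,0,0],[1,0,0,15,0,0,0],[1,0,0,15,0,0,0],[1,0,0,13,0,0,0],[1,0,0,0,0,0,0],[1,0,0,0,0,0,0]])

```text
t: 22.63
eef_pos: [0.4624, 0.1004, 0.1055]
ee_rot: [-3.142, -0.001, -2.234]
force: [-0.1, -0.7, -0.0]
width: -0.0001
gripper_force: 0.0
```

Call:
servo_tool(deltas=[[1,-2,0,0,0,0,0],[1,-2,0,0,0,0,0],[1,-2,0,0,0,0,0],[1,-3,0,0,0,0,0],[1,-4,0,0,0,0,0],[1,-5,0,0,0,0,0],[1,-6,0,0,0,0,0],[1,-7,0,0,0,0,0],[1,-8,0,0,0,0,0],[1,-8,0,0,0,0,0],[1,-8,0,0,0,0,0],[1,-8,0,0,0,0,0],[1,-8,0,0,0,0,0],[1,-8,0,0,0,0,0],[1,-8,0,0,0,0,0],[1,-8,0,0,0,0,0],[1,-7,0,0,0,0,0],[1,-6,0,0,0,0,0],[1,-5,0,0,0,0,0],[1,-4,0,0,0,0,0]])

```text
t: 24.3
eef_pos: [0.5346, 0.1939, 0.1051]
ee_rot: [3.141, -0.0, -2.233]
force: [-0.6, -4.4, -0.2]
width: 0.0005
gripper_force: 1.7
```

Call:
servo_tool(deltas=[[1,-3,0,0,0,0,0],[1,-3,0,0,0,0,0],[1,-2,0,0,0,0,0],[1,-2,0,0,0,0,0],[1,-2,0,0,0,0,0],[1,-2,0,0,0,0,0],[1,0,0,0,0,0,0]])

```text
t: 24.88
eef_pos: [0.5432, 0.205, 0.1052]
ee_rot: [3.141, 0.0, -2.233]
force: [-1.1, -1.8, -0.6]
width: 0.0007
gripper_force: 0.8
```

Call:
servo_tool(deltas=[[1,-2,0,0,0,0,0],[1,-2,0,0,0,0,0],[1,-2,0,0,0,0,0],[1,-2,0,0,0,0,0],[1,-1,0,0,0,0,0]])

```text
t: 25.3
eef_pos: [0.5487, 0.212, 0.1053]
ee_rot: [3.142, 0.0, -2.233]
force: [-1.3, -3.0, -0.5]
width: 0.0002
gripper_force: 1.6
```

Call:
servo_tool(deltas=[[1,-1,0,0,0,0,0],[1,-1,0,0,0,0,0],[1,-1,0,0,0,0,0],[1,0,0,0,0,0,0]])

```text
t: 25.63
eef_pos: [0.5502, 0.2139, 0.1052]
ee_rot: [3.141, -0.001, -2.233]
force: [-3.4, -2.8, 1.2]
width: 0.0004
gripper_force: 1.9
```

Call:
servo_tool(deltas=[[1,-1,0,0,0,0,0],[1,-1,0,0,0,0,0],[1,-1,0,0,0,0,0],[1,0,0,0,0,0,0]])

```text
t: 25.97
eef_pos: [0.5501, 0.2139, 0.1053]
ee_rot: [3.141, -0.006, -2.234]
force: [-9.3, -9.4, 7.0]
width: 0.0003
gripper_force: 7.0
```

Force rises while the position stays put, so the drawer is shut. I'll back off, lift clear and check.

Call:
servo_tool(deltas=[[1,4,0,0,0,0,0],[1,4,0,0,0,0,0],[1,0,0,0,0,0,0],[1,0,0,-10,0,0,0],[1,0,0,-20,0,0,0],[1,0,0,-30,0,0,0],[1,0,0,-30,0,0,0],[1,0,0,-30,0,0,0],[1,0,0,-30,0,0,0],[1,0,0,-30,0,0,0],[1,-10,0,-25,0,0,0],[1,0,0,-10,0,0,0],[1,0,0,0,0,0,0]])

```text
t: 27.05
eef_pos: [0.5549, 0.219, 0.3242]
ee_rot: [-3.139, 0.006, -2.232]
force: [0.6, 0.8, -0.6]
width: 0.0007
gripper_force: 0.0
```

```bash
python3 - <<'E'
from h import *
s=arm.get_state();print(s["t"],s["eef_pos"],s["force"])
f=arm.grab_frame("wrist");save(f,"w7.png")
E
```

```text
27.05 [0.55486553 0.21902077 0.32423996] [ 0.63364644  0.82099544 -0.59421204]
```

View pics/w7.png

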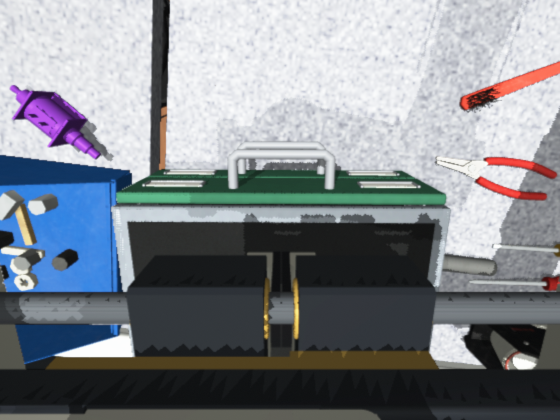

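The drawer front now sits flush against the carcass edge, at row 205, with no gap. Nothing else has moved.

```bash
python3 -c "
from station import arm
print(arm.job_done())"
```

```text
the job is handed in; nothing more can be done
None
```

The pump was set down flat beside the other pump in the right compartment, the top drawer is pushed fully shut, and the job is handed in at about 27 s of the 64 s allowed.

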